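# Centre the little bedside lantern on its stand

## Robot

A 6-joint arm with a two-finger parallel gripper is mounted at the origin on the work surface. World frame = base frame: x ahead of the robot, y to its left, z up, the work surface at z = 0. Lengths are in m, angles in rad, forces in N, time in s.
With the tool pointing down it reaches from about 0.35 to 0.85 m from the base axis. Payload 8.1 kg.
Tool frame: the origin (TCP) lies between the finger pads; the fingertips stand 14 mm ahead of it and the grasp point (between the pads) lies 5 mm behind it; z points along the fingers, y is the line along which they close (so a half turn about z gives the same grasp; the last joint's range is limited). The gripper opens to 93 mm and grips with 3 to 60 N. Pads are 15 mm wide; open, the fingers measure 128 mm over their backs; the gripper's body (75 mm by 188 mm) begins 65 mm behind the grasp point.
Start: joints at [-1.362, 0.13, 1.488, -0, 1.523, -0.085], TCP at [0.174, -0.574, 0.233] pointing down, gripper open.
Joint ranges: [-2.96, 2.96], [-0.89, 2.26], [0.02, 2.5], [-1.34, 4.48], [0, 2.73], [-2.66, 2.66]. Speed limits (rad/s): [2.39, 2.39, 2.79, 3.14, 3.14, 3.14].

## Interface

Orientations are given as a rotation vector (axis times angle).
In Python, from plant import robot gives the robot as it stands.
- The arm moves only by the tool arm_command, never from a script. Its argument "targets" is a list of rows, each an object of numbers: "x", "y", "z": the shift along the world's x, y, z in units of 500 mm (1.0 is 500 mm); "rx", "ry", "rz": the turn, a rotation vector about the world's x, y, z in units of 2 rad (1.0 is 2 rad); "claw": the closure in counts, from 0 (fully open) to 255 (shut). In form: [{"x": .., "y": .., "z": .., "rx": .., "ry": .., "rz": .., "claw": ..}, ...]. A call has 1 to 10 rows; each row is the pose to reach, as a shift and turn from the pose commanded when the call began; what a row does not reach only later rows make up. A row lasts 1/12 s, in which the tool goes at most 41.7 mm and 7.16 degrees, less where a joint would pass 70% of its speed; a pose out of reach is approached as far as the arm can. A call with a number of a shift or a turn outside -1 to 1 is refused whole. A call with a gripper value outside its range is refused whole. The fingers move at their own pace and stop on an object; "squeeze" is the grip in N (left out, the last holds). Time passes only in rows, so rows that repeat a pose let the fingers close. It gives the time, the measured TCP pose, the force, the opening and the grip force at its end, in the units of the state.
- robot.read_state(): the state, without advancing time (a new reading comes with each control period).
- robot.read_camera(name): name is "scene" or "side" or "wrist"; returns (picture, depth): 400x640x3 uint8, red, green, blue; 400x640 float32, m along the optical axis (not along the pixel's ray), 0 where there is no reading.
- robot.get_calibration(name): a dict with "intrinsics" (3x3 intrinsics, pixels), "origin" and "orientation" of the camera in the world. Camera axes: x right, y up, looking along -z (the intrinsics and any distortion apply to the point x, -y, -z); pixel columns grow to the right and rows downward; lengths in m; the calibration is good to about 2 mm. A picture is of the moment at which its call begins: read the wrist's pose just before it. get_calibration takes no time and is no camera call; for the wrist camera it gives the pose at the moment of the call.
- robot.close_job(): hands the job in; it is judged then, once.
The state is a dict: "t": time; "q": joint angles; "dq": joint speeds; "joint_torque": joint torques, N m; "tool_pos": TCP position; "orientation": TCP orientation; "force": force on the tool from outside, world axes, zero at the start; "wrist_torque": the same for the moment, N m; "opening": finger opening in m; "gripper_force": force on a finger pad.
Only numpy, scipy, OpenCV 4.12 (cv2) and the standard library are available. Lean on these libraries where they do the work, as an engineer would, in place of code of your own. Each camera call takes 0.05 s, during which the arm holds its last target. There are 200 camera calls.

## Task

The little woven lantern stands off to one side of its round wooden stand. Without picking it up or gripping it, nudge it gently with the fingertips until it stands upright in the middle of the stand, then take the hand away. Do not tip it or knock it off, do not shift the stand, and leave the mug, the clock and the books as they are.

Things in the scene. Friction and masses are not known exactly. Their poses are not given: they have to be found in the camera images.
- lantern: Pear-shaped LED lantern, round: pale wooden bowl, amber woven shade, wooden top ring. 76 mm tall, about 0.18 kg (varies). Radius 24 mm at its flat foot, 36 mm (widest) 28 mm up, 23 mm at 62 mm, 18 mm at the top. An upright finger beside it meets the widest part: a push there slides it, a push near the top tips it. Origin: centre of the foot, z its axis. Starts 21 to 29 mm off the stand's middle.
- stand: Round dark wooden stand, 104 mm across and 30 mm high, about 1 kg, loose on the bedside top, with a thin pale ring (90 mm across) inlaid around the middle of its flat top. Origin: centre of its underside; the middle of its top is 30 mm above. Its yaw means nothing.
- mug: Blue ceramic mug, 76 mm across and 85 mm high, with a handle. Leave alone. Origin: centre of its underside.
- clock: White alarm clock, 50 x 89 x 82 mm high, dark face with a paper dial. Leave alone. Origin: centre of its underside.
- books: Two closed books lying in a stack, red below and grey above, 110 x 170 x 40 mm high. Leave alone. Origin: centre of the underside.
There are look-alikes about, which are no part of the job. What is meant by the stand is not turquoise, and is the smaller of those in its own colour. There is more than one size of the lantern; the job needs the smaller.

How it is judged:
By the outcome, as a careful person would: the job done as asked, in the order asked, and still so for the second after the job is handed in, with the robot touching nothing.
It also fails if it takes over 48 s, if anything falls off the work surface, if the arm or the gripper's body presses on something with over 40 N, if the wrist force passes 120 N, or if a joint passes its speed limit or range.

## Working session

There is one attempt and no reset: what is moved stays moved. The work goes in short steps, Python scripts to look and compute and a tool call to move; the robot and the scene stay as the last step left them, time stands still between calls to the robot, and variables do not carry over. Pictures are saved under pics/ and viewed, at most 10 in all, crops included, and the job is handed in when it is done.

Besides the shell and the picture viewer there is one more tool, called after "Request:" by a JSON object that holds its "method" and its "body". arm_command: Moves the arm, as the interface text tells. Shifts and turns lie within -1 to 1; 1 stands for 500 mm of shift or 2 rad of turn. Its arguments: {"type":"object","properties":{"targets":{"type":"array","items":{"type":"object","properties":{"x":{"type":"number","minimum":-1,"maximum":1},"y":{"type":"number","minimum":-1,"maximum":1},"z":{"type":"number","minimum":-1,"maximum":1},"rx":{"type":"number","minimum":-1,"maximum":1},"ry":{"type":"number","minimum":-1,"maximum":1},"rz":{"type":"number","minimum":-1,"maximum":1},"claw":{"type":"number"}}}},"squeeze":{"type":"number"}},"required":["targets"]}

```bash
mkdir -p pics; cat > h.py <<'E'
import numpy as np, cv2
from plant import robot
from scipy.spatial.transform import Rotation as R
def shot(n,f=None):
    c=robot.get_calibration(n); p,d=robot.read_camera(n)
    if f: cv2.imwrite('pics/'+f+'.png',cv2.cvtColor(p,cv2.COLOR_RGB2BGR))
    return c,p,d
def rot(c):
    o=np.array(c['orientation'],float)
    return o if o.shape==(3,3) else R.from_rotvec(o).as_matrix()
def cloud(c,d):
    K=np.array(c['intrinsics']); v,u=np.mgrid[:d.shape[0],:d.shape[1]]
    P=np.stack([(u-K[0,2])/K[0,0]*d,-(v-K[1,2])/K[1,1]*d,-d],-1)
    W=P@rot(c).T+np.array(c['origin']); W[d<=0]=np.nan
    return W
E
python3 - <<'E'
from h import *
for n in ('scene','side'):
    c,p,d=shot(n,n+'0'); print(n,c); np.savez('/tmp/'+n,p=p,d=d)
s=robot.read_state(); print(s)
a=cv2.imread('pics/scene0.png')
E
```

```text
scene {'intrinsics': array([[428.74019586,   0.        , 317.81441088],
       [  0.        , 428.74019586, 192.42667473],
       [  0.        ,   0.        ,   1.        ]]), 'origin': array([1.23471057, 0.3163732 , 0.61435962]), 'orientation': array([0.58684399, 0.9473577 , 1.83664912])}
side {'intrinsics': array([[412.72846034,   0.        , 325.67176319],
       [  0.        , 412.72846034, 199.31654819],
       [  0.        ,   0.        ,   1.        ]]), 'origin': array([0.45145023, 0.61618933, 0.72313614]), 'orientation': array([ 0.13410894, -1.0920566 , -2.75397187])}
{'t': 0.1, 'q': array([-1.36240118e+00,  1.31086796e-01,  1.48917864e+00, -7.84381315e-07,
        1.52298907e+00, -8.54306881e-02]), 'dq': array([-2.51235532e-03, -1.69343467e-03, -2.69073996e-03,  1.68715295e-03,
       -7.81420039e-04, -5.76288995e-06]), 'joint_torque': array([ 1.92603453e-03, -5.61342108e+01, -4.93097270e+01,  7.71171483e-02,
        2.91712809e-02, -4.33390812e-05]), 'tool_pos': array([ 0.17367124, -0.57380244,  0.2316871 ]), 'orientation': array([-3.10610964e+00, -4.59639319e-01,  1.61537575e-04]), 'force': array([-0.2117806 , -0.74708215,  0.79620853]), 'wrist_torque': array([-0.01180822, -0.00818697,  0.03316335]), 'gripper_force': 0.0, 'opening': 0.09318763785850873}
```

View pics/scene0.png

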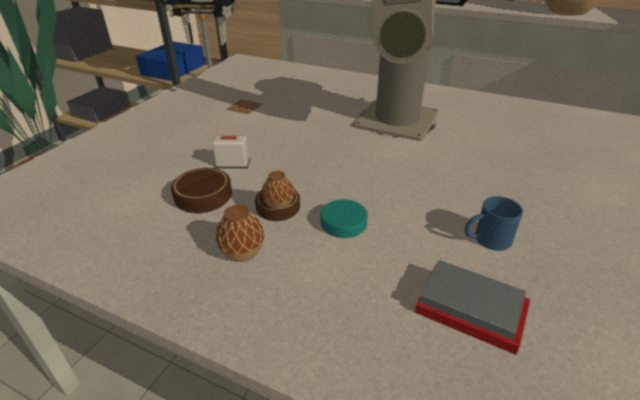

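View pics/side0.png

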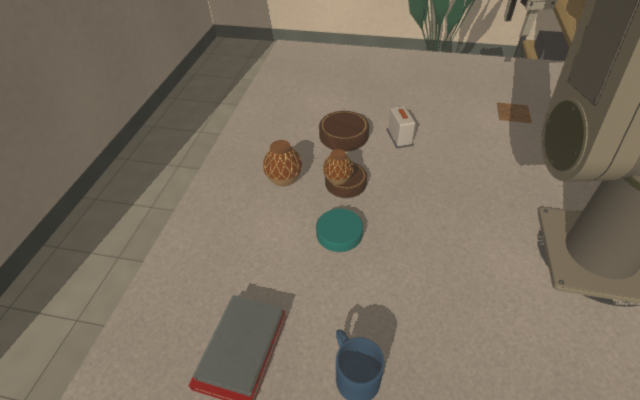

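Scene view: dark stands are at (202,190), larger, and (278,203), smaller. The turquoise one is at (344,218). Lanterns are at (240,235), larger and on the table, and (278,188), smaller and on the smaller dark stand. The stand at (278,203) and the lantern at (278,188) fit the description. I'll confirm that with a crop and measure.

```bash
cat > meas.py <<'E'
from h import *
from scipy.optimize import least_squares
def circ(P,r=None):
    if r: f=lambda x:np.hypot(P[:,0]-x[0],P[:,1]-x[1])-r; x0=P.mean(0)[:2]
    else: f=lambda x:np.hypot(P[:,0]-x[0],P[:,1]-x[1])-x[2]; x0=[*P.mean(0)[:2],.05]
    s=least_squares(f,x0,loss='soft_l1',f_scale=.001); return s.x,np.sqrt(np.mean(s.fun**2))
PZ,PR=[0,.028,.062,.076],[.024,.036,.023,.018]
from scipy.interpolate import PchipInterpolator
prof=PchipInterpolator(PZ,PR)
def lantern(W,c0,zt=.030):
    # points above the stand top near c0: fit the axis to the known profile
    Q=W.reshape(-1,3); m=(np.hypot(Q[:,0]-c0[0],Q[:,1]-c0[1])<.06)&(Q[:,2]>zt+.012)&(Q[:,2]<zt+.070)
    Q=Q[m]; f=lambda x:np.hypot(Q[:,0]-x[0],Q[:,1]-x[1])-prof(Q[:,2]-zt)
    s=least_squares(f,c0,loss='soft_l1',f_scale=.001); return s.x,len(Q),np.sqrt(np.mean(s.fun**2))
def stand(W,c0):
    # side wall of the stand, radius 52 mm
    Q=W.reshape(-1,3); m=(np.hypot(Q[:,0]-c0[0],Q[:,1]-c0[1])<.075)&(Q[:,2]>.008)&(Q[:,2]<.024)
    return circ(Q[m],.052),m.sum()
E
python3 - <<'E'
from meas import *
D={}
for n,pts in (('scene',dict(big=(202,188),stand=(278,214),lan=(278,188),lanbig=(240,235),turq=(344,215),clock=(231,152),mug=(498,225),books=(470,300))),('side',dict(stand=(350,185),lan=(338,168),lanbig=(282,165),big=(344,130),clock=(402,125)))):
    z=np.load(f'/tmp/{n}.npz'); W=cloud(robot.get_calibration(n),z['d']); D[n]=W
    for k,(u,v) in pts.items(): print(n,k,W[v,u].round(3))
c0=D['side'][185,350][:2]
for n in D:
    print(n,'stand',stand(D[n],c0)); l=D['side'][168,338][:2]
    print(n,'lan',lantern(D[n],l))
    Q=D[n].reshape(-1,3); m=(np.hypot(*(Q[:,:2]-c0).T)<.06)&(Q[:,2]>.026)&(Q[:,2]<.034); print('top z',np.nanmedian(Q[m,2]),m.sum())
p=cv2.imread('pics/scene0.png')[120:280,150:390]
q=cv2.imread('pics/side0.png')[90:250,240:480]
cv2.imwrite('pics/crop.png',np.vstack([cv2.resize(x,None,fx=1.85,fy=1.85,interpolation=2) for x in (p,q)]))
E
```

```text
scene big [ 0.617 -0.282  0.042]
scene stand [ 0.604 -0.088  0.021]
scene lan [ 0.597 -0.087  0.088]
scene lanbig [ 0.746 -0.086  0.074]
scene turq [0.557 0.05  0.031]
scene clock [ 0.463 -0.307  0.051]
scene mug [0.5   0.353 0.067]
scene books [0.69  0.337 0.041]
side stand [ 0.545 -0.082  0.028]
side lan [ 0.573 -0.075  0.084]
side lanbig [ 0.707 -0.074  0.073]
side big [ 0.592 -0.273  0.042]
side clock [ 0.441 -0.277  0.075]
scene stand ((array([ 0.56066025, -0.11586178]), np.float64(0.0011201075524719332)), np.int64(202))
scene lan (array([ 0.5787217 , -0.10124711]), 734, np.float64(0.001885915471416796))
top z 0.0303179078837138 173
side stand ((array([ 0.56107258, -0.11514779]), np.float64(0.0011911844943985343)), np.int64(188))
side lan (array([ 0.57896276, -0.10058856]), 621, np.float64(0.0016977134776932235))
top z 0.02891965151648862 414
```

View pics/crop.png

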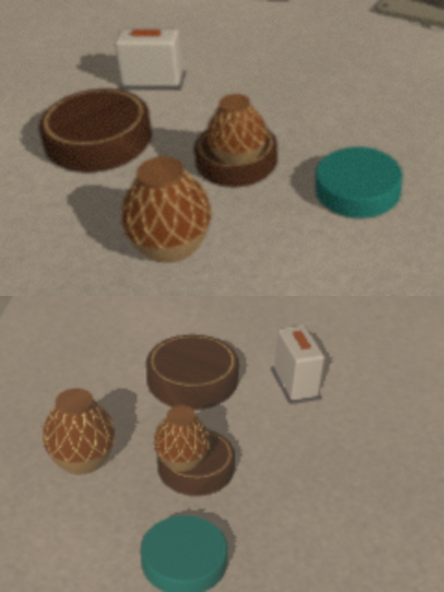

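The crop confirms it: the small lantern sits off-centre on the smaller dark stand, with a bigger lantern and a bigger stand beside it. The stand's middle is at (0.561,-0.1155) and the lantern at (0.579,-0.101). I'll push along (-0.78,-0.63) with the fingers set about 30 mm apart, so they cradle it.

Request:
{"method": "arm_command", "body": {"targets": [{"x":0.45,"y":0.5,"z":0,"rz":0.1,"claw":173},{"x":0.88,"y":0.98,"rz":0.192,"claw":173},{"x":0.88,"y":0.98,"rz":0.192,"claw":173},{"x":0.88,"y":0.98,"rz":0.192,"claw":173},{"x":0.88,"y":0.98,"rz":0.192,"claw":173},{"x":0.88,"y":0.98,"rz":0.192,"claw":173},{"x":0.88,"y":0.98,"rz":0.192,"claw":173},{"x":0.88,"y":0.98,"rz":0.192,"claw":173},{"x":0.88,"y":0.98,"rz":0.192,"claw":173},{"x":0.88,"y":0.98,"rz":0.192,"claw":173}]}}

```text
schema error: expected keys x, y, z, rx, ry, rz, claw
```

Request:
{"method": "arm_command", "body": {"targets": [{"x":0.88,"y":0.98,"z":0,"rx":0,"ry":0,"rz":0.192,"claw":173},{"x":0.88,"y":0.98,"z":0,"rx":0,"ry":0,"rz":0.192,"claw":173},{"x":0.88,"y":0.98,"z":0,"rx":0,"ry":0,"rz":0.192,"claw":173},{"x":0.88,"y":0.98,"z":0,"rx":0,"ry":0,"rz":0.192,"claw":173},{"x":0.88,"y":0.98,"z":0,"rx":0,"ry":0,"rz":0.192,"claw":173},{"x":0.88,"y":0.98,"z":0,"rx":0,"ry":0,"rz":0.192,"claw":173},{"x":0.88,"y":0.98,"z":0,"rx":0,"ry":0,"rz":0.192,"claw":173},{"x":0.88,"y":0.98,"z":0,"rx":0,"ry":0,"rz":0.192,"claw":173},{"x":0.88,"y":0.98,"z":0,"rx":0,"ry":0,"rz":0.192,"claw":173},{"x":0.88,"y":0.98,"z":0,"rx":0,"ry":0,"rz":0.192,"claw":173}]}}

```text
t: 0.93
tool_pos: [0.453, -0.2623, 0.2324]
orientation: [-2.963, -1.044, 0.0]
force: [-0.3, -0.2, -0.2]
opening: 0.0322
gripper_force: 0.0
```

Request:
{"method": "arm_command", "body": {"targets": [{"x":0.34,"y":0.39,"z":-0.1,"rx":0,"ry":0,"rz":0,"claw":173},{"x":0.34,"y":0.39,"z":-0.1,"rx":0,"ry":0,"rz":0,"claw":173},{"x":0.34,"y":0.39,"z":-0.1,"rx":0,"ry":0,"rz":0,"claw":173},{"x":0.34,"y":0.39,"z":-0.1,"rx":0,"ry":0,"rz":0,"claw":173},{"x":0.34,"y":0.39,"z":-0.1,"rx":0,"ry":0,"rz":0,"claw":173},{"x":0.34,"y":0.39,"z":-0.1,"rx":0,"ry":0,"rz":0,"claw":173},{"x":0.34,"y":0.39,"z":-0.1,"rx":0,"ry":0,"rz":0,"claw":173},{"x":0.34,"y":0.39,"z":-0.1,"rx":0,"ry":0,"rz":0,"claw":173},{"x":0.34,"y":0.39,"z":-0.1,"rx":0,"ry":0,"rz":0,"claw":173},{"x":0.34,"y":0.39,"z":-0.1,"rx":0,"ry":0,"rz":0,"claw":173}]}}

```text
t: 1.77
tool_pos: [0.6216, -0.0701, 0.1825]
orientation: [2.963, 1.044, -0.001]
force: [-0.3, 0.2, 0.2]
opening: 0.0301
gripper_force: 0.0
```

```bash
python3 - <<'E'
from meas import *
c,p,d=shot('wrist','w1'); W=cloud(c,d); print(robot.read_state()['tool_pos'],c['origin'])
print(stand(W,(.561,-.1155)),lantern(W,np.array((.579,-.101))))
Q=W.reshape(-1,3); m=(np.hypot(Q[:,0]-.579,Q[:,1]+.101)<.03)&(Q[:,2]>.1); print(np.nanmedian(Q[m],0),np.nanmax(Q[m,2],initial=0))
E
```

```text
[ 0.62163676 -0.07051235  0.18288602] [ 0.68760502 -0.01922912  0.33502164]
((array([ 0.56257977, -0.11716078]), np.float64(0.00020196512189526848)), np.int64(332)) (array([ 0.58118743, -0.10220615]), 2132, np.float64(0.001236161478318217))
[ 0.58205483 -0.10117321  0.10639674] 0.10871461432595153
```

View pics/w1.png

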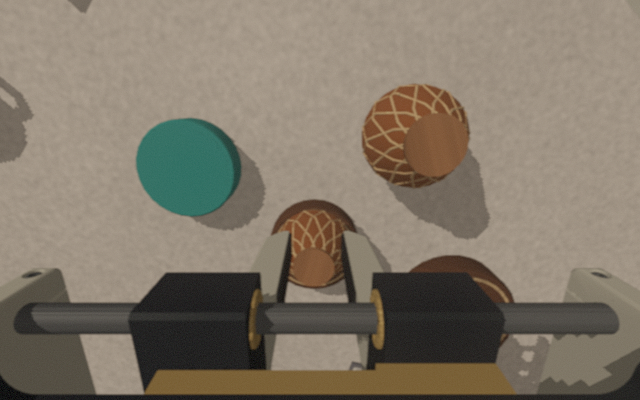

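The wrist view shows the lantern (~315,245) ahead of and between the fingers, with clear space for the descent. Going straight down beside it.

Request:
{"method": "arm_command", "body": {"targets": [{"x":0.006,"y":0.005,"z":-0.06,"rx":0,"ry":0,"rz":0,"claw":173},{"x":0.006,"y":0.005,"z":-0.11,"rx":0,"ry":0,"rz":0,"claw":173},{"x":0.006,"y":0.005,"z":-0.16,"rx":0,"ry":0,"rz":0,"claw":173},{"x":0.006,"y":0.005,"z":-0.2,"rx":0,"ry":0,"rz":0,"claw":173},{"x":0.006,"y":0.005,"z":-0.23,"rx":0,"ry":0,"rz":0,"claw":173},{"x":0.006,"y":0.005,"z":-0.252,"rx":0,"ry":0,"rz":0,"claw":173},{"x":0.006,"y":0.005,"z":-0.252,"rx":0,"ry":0,"rz":0,"claw":173},{"x":0.006,"y":0.005,"z":-0.252,"rx":0,"ry":0,"rz":0,"claw":173}]}}

```text
t: 2.48
tool_pos: [0.6248, -0.0676, 0.0569]
orientation: [-2.963, -1.043, 0.001]
force: [0.2, -0.2, 0.1]
opening: 0.0302
gripper_force: 0.0
```

```bash
cat > rep.py <<'E'
from meas import *
import sys
u=np.array([.778,.628]); t=robot.read_state()['tool_pos']
for n in ('scene','side'):
    c,p,d=shot(n,n+sys.argv[1]); W=cloud(c,d)
    S=stand(W,(.561,-.1155))[0][0]; L,k,r=lantern(W,S+(.01,.008))
    o=(L-S)*1e3; print(n,'S',S.round(4),'off',o.round(1),'along',(o@u).round(1),'lat',(o@[-.628,.778]).round(1),'rms',r.round(4),k,'tcp-L',((t[:2]-L)@u).round(4))
print(t)
E
python3 rep.py 2
```

```text
scene S [ 0.5605 -0.1159] off [18.2 14.8] along 23.4 lat 0.1 rms 0.002 310 tcp-L 0.0569
side S [ 0.5612 -0.1152] off [17.1 14.1] along 22.2 lat 0.3 rms 0.0014 219 tcp-L 0.0572
[ 0.6247855  -0.06761431  0.0569118 ]
```

Request:
{"method": "arm_command", "body": {"targets": [{"x":-0.006,"y":-0.005,"z":0,"rx":0,"ry":0,"rz":0,"claw":173},{"x":-0.012,"y":-0.01,"z":0,"rx":0,"ry":0,"rz":0,"claw":173},{"x":-0.016,"y":-0.013,"z":0,"rx":0,"ry":0,"rz":0,"claw":173},{"x":-0.019,"y":-0.015,"z":0,"rx":0,"ry":0,"rz":0,"claw":173},{"x":-0.022,"y":-0.0175,"z":0,"rx":0,"ry":0,"rz":0,"claw":173},{"x":-0.025,"y":-0.02,"z":0,"rx":0,"ry":0,"rz":0,"claw":173},{"x":-0.028,"y":-0.0225,"z":0,"rx":0,"ry":0,"rz":0,"claw":173},{"x":-0.031,"y":-0.025,"z":0,"rx":0,"ry":0,"rz":0,"claw":173},{"x":-0.034,"y":-0.0275,"z":0,"rx":0,"ry":0,"rz":0,"claw":173},{"x":-0.037,"y":-0.03,"z":0,"rx":0,"ry":0,"rz":0,"claw":173}]}}

```text
t: 3.42
tool_pos: [0.6066, -0.0818, 0.0567]
orientation: [-2.963, -1.045, -0.0]
force: [0.4, 1.0, 1.7]
opening: 0.0298
gripper_force: 0.6
```

```bash
python3 rep.py 3
```

```text
scene S [ 0.5604 -0.116 ] off [16.1 11.6] along 19.8 lat -1.0 rms 0.0133 608 tcp-L 0.0376
side S [ 0.5612 -0.115 ] off [25.5 20. ] along 32.4 lat -0.5 rms 0.0063 264 tcp-L 0.0238
[ 0.60664304 -0.0817863   0.05670055]
```

```bash
cat > rep.py <<'E'
from meas import *
import sys
u=np.array([.778,.628]); t=robot.read_state()['tool_pos']; lat=np.array([-.628,.778])
im=[]
for n in ('scene','side'):
    c,p,d=shot(n); W=cloud(c,d); S=stand(W,(.561,-.1155))[0][0]
    h=cv2.cvtColor(p,cv2.COLOR_RGB2HSV); W[(h[...,1]<80)|(h[...,0]>30)|((W[...,:2]-t[:2])@u>-.010)]=np.nan
    L,k,r=lantern(W,S+(.01,.008))
    o=(L-S)*1e3; print(n,'S',S.round(4),'off',o.round(1),'along',(o@u).round(1),'lat',(o@lat).round(1),'rms',r.round(4),k,'tcp-L',((t[:2]-L)@u).round(4),((t[:2]-L)@lat).round(4))
    v0,u0=(130,190) if n=='scene' else (100,270)
    im.append(cv2.resize(p[v0:v0+130,u0:u0+170,::-1],None,fx=2.3,fy=2.3,interpolation=2))
cv2.imwrite(f'pics/r{sys.argv[1]}.png',np.hstack(im)); print(t)
E
python3 rep.py 3
```

```text
scene S [ 0.5606 -0.116 ] off [14.1  8.7] along 16.5 lat -2.1 rms 0.0019 212 tcp-L 0.0406 -0.0002
side S [ 0.5612 -0.1151] off [14.   8.3] along 16.1 lat -2.3 rms 0.0012 131 tcp-L 0.0399 -0.0003
[ 0.60648061 -0.0819226   0.05663447]
```

View pics/r3.png

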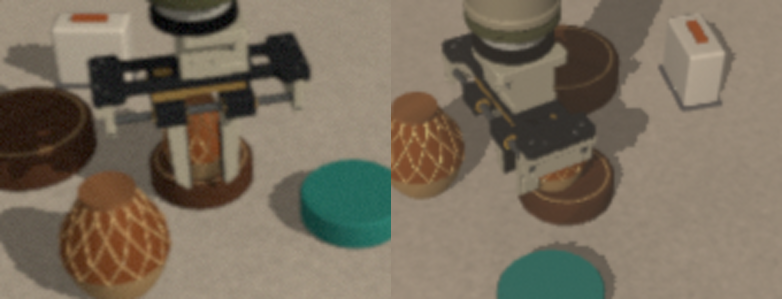

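The lantern is upright and cradled by both fingers (scene crop ~(205,150)), with 14 and 8.5 mm still to go in -x and -y.

Request:
{"method": "arm_command", "body": {"targets": [{"x":-0.003,"y":-0.002,"z":0,"rx":0,"ry":0,"rz":0,"claw":173},{"x":-0.006,"y":-0.004,"z":0,"rx":0,"ry":0,"rz":0,"claw":173},{"x":-0.009,"y":-0.006,"z":0,"rx":0,"ry":0,"rz":0,"claw":173},{"x":-0.012,"y":-0.0075,"z":0,"rx":0,"ry":0,"rz":0,"claw":173},{"x":-0.015,"y":-0.009,"z":0,"rx":0,"ry":0,"rz":0,"claw":173},{"x":-0.018,"y":-0.011,"z":0,"rx":0,"ry":0,"rz":0,"claw":173},{"x":-0.021,"y":-0.013,"z":0,"rx":0,"ry":0,"rz":0,"claw":173},{"x":-0.024,"y":-0.0145,"z":0,"rx":0,"ry":0,"rz":0,"claw":173},{"x":-0.026,"y":-0.016,"z":0,"rx":0,"ry":0,"rz":0,"claw":173},{"x":-0.026,"y":-0.016,"z":0,"rx":0,"ry":0,"rz":0,"claw":173}]}}

```text
t: 4.45
tool_pos: [0.5934, -0.0899, 0.0566]
orientation: [-2.963, -1.044, 0.0]
force: [0.8, 0.5, -0.4]
opening: 0.0296
gripper_force: 0.2
```

```bash
python3 rep.py 4
```

```text
scene S [ 0.5606 -0.1159] off [1.7 0.5] along 1.6 lat -0.6 rms 0.002 214 tcp-L 0.0401 0.0002
side S [ 0.5613 -0.1152] off [ 0.9 -0.2] along 0.5 lat -0.7 rms 0.0013 119 tcp-L 0.0403 0.0002
[ 0.59339535 -0.08993494  0.05658538]
```

Request:
{"method": "arm_command", "body": {"targets": [{"x":-0.0013,"y":0,"z":0,"rx":0,"ry":0,"rz":0,"claw":173},{"x":-0.0024,"y":-0.0004,"z":0,"rx":0,"ry":0,"rz":0,"claw":173},{"x":-0.0024,"y":-0.0004,"z":0,"rx":0,"ry":0,"rz":0,"claw":173},{"x":0.002,"y":0.0016,"z":0,"rx":0,"ry":0,"rz":0,"claw":173},{"x":0.006,"y":0.005,"z":0,"rx":0,"ry":0,"rz":0,"claw":173},{"x":0.014,"y":0.011,"z":0,"rx":0,"ry":0,"rz":0,"claw":173},{"x":0.024,"y":0.019,"z":0,"rx":0,"ry":0,"rz":0,"claw":173},{"x":0.034,"y":0.027,"z":0,"rx":0,"ry":0,"rz":0,"claw":173},{"x":0.034,"y":0.027,"z":0,"rx":0,"ry":0,"rz":0,"claw":173}]}}

```text
t: 5.3
tool_pos: [0.6118, -0.0753, 0.0568]
orientation: [2.963, 1.045, 0.001]
force: [0.2, -0.2, 0.3]
opening: 0.0299
gripper_force: 0.0
```

```bash
python3 rep.py 5
```

```text
scene S [ 0.5606 -0.116 ] off [0.6 0.5] along 0.8 lat -0.1 rms 0.0021 302 tcp-L 0.0646 -0.0004
side S [ 0.5615 -0.1152] off [-0.6 -0.3] along -0.7 lat 0.1 rms 0.0013 201 tcp-L 0.0648 -0.0006
[ 0.61175588 -0.07527571  0.05676115]
```

Centred to under 1 mm. Lifting the hand away.

Request:
{"method": "arm_command", "body": {"targets": [{"x":0,"y":0,"z":0.05,"rx":0,"ry":0,"rz":0,"claw":173},{"x":0,"y":0,"z":0.12,"rx":0,"ry":0,"rz":0,"claw":173},{"x":0,"y":0,"z":0.19,"rx":0,"ry":0,"rz":0,"claw":173},{"x":0,"y":0.05,"z":0.26,"rx":0,"ry":0,"rz":0,"claw":173},{"x":0,"y":0.12,"z":0.32,"rx":0,"ry":0,"rz":0,"claw":173},{"x":0,"y":0.2,"z":0.36,"rx":0,"ry":0,"rz":0,"claw":173},{"x":0,"y":0.26,"z":0.36,"rx":0,"ry":0,"rz":0,"claw":173},{"x":0,"y":0.3,"z":0.36,"rx":0,"ry":0,"rz":0,"claw":173},{"x":0,"y":0.3,"z":0.36,"rx":0,"ry":0,"rz":0,"claw":173},{"x":0,"y":0.3,"z":0.36,"rx":0,"ry":0,"rz":0,"claw":173}]}}

```text
t: 6.23
tool_pos: [0.6104, 0.0746, 0.2365]
orientation: [2.961, 1.048, -0.001]
force: [0.0, 0.1, -1.4]
opening: 0.03
gripper_force: 0.0
```

```bash
sed -i 's/|((W\[...,:2\]-t\[:2\])@u>-.010)//' rep.py; python3 rep.py 6
```

```text
scene S [ 0.5605 -0.116 ] off [0.6 0.6] along 0.9 lat 0.1 rms 0.0019 701 tcp-L 0.1576 0.1169
side S [ 0.5614 -0.1152] off [0.1 0.3] along 0.3 lat 0.2 rms 0.0016 620 tcp-L 0.157 0.1167
[0.61038278 0.07460285 0.23652452]
```

View pics/r6.png

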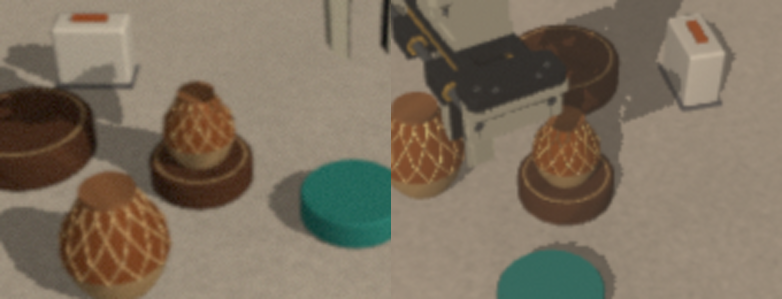

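The lantern stands upright in the middle of its stand (scene crop ~(202,140)). The hand is clear and the stand has not moved.

```bash
python3 -c "
from plant import robot
print(robot.close_job())"
```

```text
the job is handed in; nothing more can be done
None
```

The small lantern stands upright within about 1 mm of the stand's middle, the stand did not measurably shift, the hand is clear, and the job is handed in.

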